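# Emergency lid release of a bench centrifuge

### The arm

A 6-joint arm with a two-finger parallel gripper is mounted at the origin on the work surface. World frame = base frame: x ahead of the robot, y to its left, z up, the work surface at z = 0. Lengths are in m, angles in degrees, forces in N, time in s.
With the tool pointing down it reaches from about 0.35 to 0.875 m from the base axis. Payload 4.2 kg.
Tool frame: the origin (TCP) lies on the centre line of the jaws, within the pads' length; the fingertips stand 19 mm ahead of it and the grasp point (between the pads) is the TCP; x points along the fingers, y is the direction in which the jaws open and shut, and the axes are right-handed (so a half turn about x gives the same grasp; the last joint's range is limited). The gripper opens to 87 mm and grips with 3 to 60 N. Pads are 19 mm wide; open, the fingers measure 117 mm over their backs; the gripper's body (75 mm by 190 mm) begins 51 mm behind the grasp point.
Start: joints at [90.275, 22.042, 0.453, 0, -68.411, -14.817], TCP at [0.157, 0.605, 0.242] pointing down, gripper open.
Joint ranges: [-179.83, 179.83], [-69.29, 118.12], [-61.27, 80.66], [-181.25, 117.63], [-171.15, -9.14], [-177.46, 177.46]. Speed limits (degrees/s): [159.86, 159.86, 180, 180, 180, 180].

### API

Orientations are given as a 3x3 rotation matrix whose columns are the frame's x, y, z axes.
In Python, from station import r, viewer, job, spotter gives the robot as it stands.
- The arm moves only by the tool play_rows, never from a script. Its argument "commands" is a list of rows, each an object of numbers: "fingers": the gripper command: -1 is fully open, 1 is shut, values between are in proportion; "tx", "ty", "tz": the shift along the tool's x, y, z normalised to -1 to 1, where 1 is 750 mm; "ax", "ay", "az": the turn, a rotation vector about the tool's x, y, z normalised to -1 to 1, where 1 is pi rad. In form: [{"fingers": .., "tx": .., "ty": .., "tz": .., "ax": .., "ay": .., "az": ..}, ...]. A call has 1 to 5 rows; each row is the pose to reach, as a shift and turn from the pose commanded when the call began, along the tool's axes at that moment, turning the shorter way round; what a row does not reach only later rows make up. A row lasts 1/12 s, in which the tool goes at most 41.7 mm and 7.16 degrees, less where a joint would pass 70% of its speed; a pose out of reach is approached as far as the arm can. A call with a number of a shift or a turn outside -1 to 1 is refused whole. A call with a gripper value outside its range is refused whole. The fingers move at their own pace and stop on an object; the grip force is fixed at half the most. Time passes only in rows, so rows that repeat a pose let the fingers close. It gives the time, the measured TCP pose, the force and the opening at its end, in the units of the state.
- r.sense(): the state, without advancing time (a new reading comes with each control period).
- viewer.capture(name): name is "side" or "top" or "wrist"; returns a dict with "image" (400x640x3 uint8, red, green, blue), "fx", "fy", "cx", "cy" (pixels), "dist" ([k1, k2, p1, p2, k3] as OpenCV has them; the pictures are not rectified), "R" (3x3) and "t" (3): a world point X has camera coordinates R X + t; the wrist camera has in their place "mount" (4x4, takes a point from camera to tool coordinates, whose origin is the TCP and whose axes are the tool frame's). Camera axes: x right, y down, z forward; pixel columns grow to the right and rows downward; lengths in m; the calibration is good to about 2 mm. A picture is of the moment at which its call begins: read the wrist's pose just before it. There is no depth.
- job.finish_job(): hands the job in, once; it reports no verdict.
Trained networks look in a picture, given as the dict that the camera call returned (one of the last four; its "shot" number tells which), for a name from the list of things; names that differ only in an ending like _2 or _b are one class to them, and where a whole thing is asked for, a point or a joint stands for the part that bears it (a point fixed in the world has none). Each returns a list of dicts, best first, with "score" (0 to 1); they miss things now and then, are a little off and sometimes report something else, mostly with a low value. They report only what shows in the picture. A call takes as long as a camera call. They do not tell look-alikes from the thing itself.
- spotter.find_in(name, picture): "uv" ([column, row] in pixels, amid what is visible of it).
- spotter.silhouettes(name, picture): "region" (400x640 bool, what is visible of it) and "uv" ([column, row] in pixels, amid what is visible of it).
The state is a dict: "time_s": time; "joints": joint angles; "joint_velocities": joint speeds; "effort": joint torques, N m; "tcp_pos": TCP position; "ee_rot": TCP orientation; "wrist_force": force on the tool from outside, world axes, zero at the start; "moment": the same for the moment, N m; "gripper_width": opening from 0.0 (shut) to 1.0 (fully open).
Only numpy, scipy, OpenCV 4.12 (cv2) and the standard library are available. Lean on these libraries where they do the work, as an engineer would, in place of code of your own. Each camera call takes 0.05 s, during which the arm holds its last target. There are 200 camera calls.

### The job

The power is out and the small bench centrifuge is locked shut. Take the red-handled release rod out of its blue stand, push it gently straight down through the yellow-edged slot on the centrifuge's front deck and keep pressing the hidden latch tab until the lid has sprung fully up, without forcing anything. Then draw the rod out and put it back upright in its own hole in the stand, seated on its collar, leaving the lid up and everything else on the bench where it is.

Things in the scene. Friction and masses are not known exactly. Their poses are not given: they have to be found in the camera images.
- centrifuge: White bench centrifuge, fixed, 250 (x) by 196 (y) by 100 mm high, its lid's top 31 mm higher. Origin: centre of its underside. Its -x end is the flat front deck (80 mm deep, 100 mm high, with the slot, a dark display and a blue round key); the lid lies towards +x of it. Pressing on any of it with more than 20 N does damage.
- slot (a point): Middle of the slot's mouth, level with the deck top, on the deck's centre line, 40 mm in front of the lid's front edge. The slot is 11 mm wide (along the centrifuge's x) and 23 mm long (along its y), goes straight down through the 10 mm thick deck, has a 2 mm chamfer and a yellow strip at either end. Axes as the centrifuge's.
- slot_foot (a point): Lower end of the slot, 10 mm under its mouth. Below lies the unseen latch tab (34 by 40 mm, met anywhere in the slot), its top 22 to 42 mm under the slot's mouth, different each time. It is sprung: gives from about 4 N, frees the lid when pushed about 6 mm (8 to 10 N), meets a hard stop at 8 mm (11 N), springs back when let go.
- lid (a joint): Angle of the grey and blue lid: 0 = shut and latched, 0.25 rad = fully up. Once the tab is pressed far enough it rises by its own damped spring in about 1 s and then stays up by itself. Hinged on the side away from the slot; its front edge rises about 40 mm.
- lid_front (a point): Middle of the lid's front edge (nearest the slot), half-way up its 18 mm thick slab.
- rod: Release rod, loose, about 80 g, upright in the stand at the start. Origin: centre of the lower tip; its z runs up along the rod. Steel rod 8 mm diameter from the tip (tapering over the last 2.5 mm to 5 mm) to 70 mm, black collar of 26 mm diameter from 70 to 76 mm, red square handle 16 by 16 mm (faces square to its x and y) from 76 to 120 mm.
- rod_tip (a point): Lower end of the rod (same point as the rod's origin).
- rod_grip (a point): Centre of the red handle, 98 mm above the tip.
- stand: Blue holder block, fixed, 60 (x) by 130 (y) by 85 mm high; origin: centre of its underside.
- stand_hole (a point): Mouth of the rod's own hole, on the stand's top (85 mm high), 32 mm to the +y side of the stand's middle. The hole is 13 mm in diameter, chamfered, 75 mm deep; the rod's collar rests on the stand's top, so that the seated rod's tip is 70 mm below this point.
- marker: White marker with a green cap, loose, standing in the stand's other hole, 72 mm from the rod's hole; its cap (18 mm diameter) stands 20 mm above the stand. Leave alone. Origin: its lower end.
- tip_box: Blue pipette-tip box, 85 by 120 by 59 mm, loose; leave alone. Origin: centre of its underside.
- well_plate: White well plate with coloured wells, 86 by 128 by 16 mm, loose; leave alone. Origin: centre of its underside.
- tube_rack: Purple rack of small tubes, 70 by 120 by 45 mm, loose; leave alone. Origin: centre of its underside.
- reagent: Clear reagent bottle with blue cap, 64 mm diameter, 140 mm high, loose; leave alone. Origin: centre of its underside.
- jar: Amber jar with white cap, 56 mm diameter, 70 mm high, loose; leave alone. Origin: centre of its underside.
Mind the look-alikes: they are no part of the job. There is more than one size of the rod; the one meant has the size given above. Leave any brown or turquoise look-alike of the stand alone.

How it is judged:
By the outcome, as a careful person would: the job done as asked, in the order asked, and still so for the second after the job is handed in, with the robot touching nothing.
It also fails if it takes over 59 s, if anything falls off the work surface, if the arm or the gripper's body presses on something with over 40 N, if the wrist force passes 120 N, or if a joint passes its speed limit or range.

## Working session

There is one attempt and no reset: what is moved stays moved. The work goes in short steps, Python scripts to look and compute and a tool call to move; the robot and the scene stay as the last step left them, time stands still between calls to the robot, and variables do not carry over. Pictures are saved under pics/ and viewed, about 8 in all and at most 12, crops included, and the job is handed in when it is done.

Besides the shell and the picture viewer there is one more tool, called as name(argument=value, ...) on one line, values as JSON. play_rows: Moves the arm, as the interface text tells. Its arguments: {"type":"object","properties":{"commands":{"type":"array"}},"required":["commands"]}

```bash
mkdir -p pics; ls; python3 - <<'E'
from station import r, viewer, job, spotter
import cv2,numpy as np,pickle
s=r.sense();print(s)
D={}
for n in ["side","top"]:
    p=viewer.capture(n);D[n]=p
    cv2.imwrite(f"pics/{n}0.png",p["image"][:,:,::-1])
    for k in ["rod","stand","centrifuge","slot","stand_hole","rod_grip","lid_front","marker"]:
        try: print(n,k,[(np.round(d["uv"]).tolist(),round(d["score"],2)) for d in spotter.find_in(k,p)][:4])
        except Exception as e: print(n,k,e)
    print({k:v for k,v in p.items() if k!="image"})
pickle.dump(D,open("d0.pkl","wb"))
print(r.sense()["time_s"])
E
```

```text
pics
{'time_s': 0.0, 'joints': array([ 9.02745622e+01,  2.20928760e+01,  3.81572270e-01, -2.99591433e-02,
       -6.84123427e+01, -1.48171603e+01]), 'joint_velocities': array([ 0.00601367, -0.05401397, -0.03897655,  0.00202806, -0.13281741,
        0.11028664]), 'effort': array([-8.56093102e-04, -3.90659451e+01,  1.87404907e+01,  4.21999678e+00,
        1.09770408e-02, -1.94556237e-04]), 'tcp_pos': array([0.1567655 , 0.60444826, 0.24044702]), 'ee_rot': array([[-4.75861598e-04, -2.51285926e-01, -9.67912784e-01],
       [-2.16029346e-03, -9.67910376e-01,  2.51286363e-01],
       [-9.99997553e-01,  2.21055318e-03, -8.22599635e-05]]), 'wrist_force': array([ 0.08191886,  0.39564703, -0.64713222]), 'moment': array([ 0.04308055, -0.01384429, -0.05974506]), 'gripper_width': 1.0056561522470115}
side rod [([378.0, 271.0], 0.91), ([338.0, 281.0], 0.74), ([295.0, 288.0], 0.65)]
side stand [([270.0, 266.0], 0.73), ([292.0, 182.0], 0.35)]
side centrifuge [([304.0, 192.0], 0.67), ([441.0, 276.0], 0.15)]
side slot [([304.0, 192.0], 0.74)]
side stand_hole [([347.0, 309.0], 0.81), ([274.0, 268.0], 0.6
[... 831 characters left out ...]
.84)]
top slot [([285.0, 197.0], 0.98)]
top stand_hole [([392.0, 232.0], 0.84), ([345.0, 204.0], 0.72), ([341.0, 255.0], 0.65), ([285.0, 203.0], 0.59)]
top rod_grip [([388.0, 230.0], 0.63)]
top lid_front [([287.0, 202.0], 0.57)]
top marker [([204.0, 229.0], 0.73)]
{'fx': 430.5421488255387, 'fy': 430.5421488255387, 'cx': 321.9148061353732, 'cy': 202.95101863573086, 'dist': array([-0.11995358,  0.        ,  0.        ,  0.        ,  0.        ]), 'R': array([[ 1.35432049e-02, -9.99908140e-01,  5.41266993e-04],
       [-9.86155178e-01, -1.34463969e-02, -1.65279034e-01],
       [ 1.65271130e-01,  1.70463458e-03, -9.86246697e-01]]), 't': array([0.00694887, 0.55573318, 1.49252458]), 'shot': 2}
0.9
```

```bash
python3 - <<'E'
import cv2
a=cv2.imread("pics/top0.png");b=cv2.imread("pics/side0.png")
cv2.imwrite("pics/topc.png",cv2.resize(a[100:325,140:440],None,fx=2.66,fy=2.66,interpolation=cv2.INTER_CUBIC))
cv2.imwrite("pics/sidec.png",cv2.resize(b[120:345,180:480],None,fx=2.66,fy=2.66,interpolation=cv2.INTER_CUBIC))
E
```

```text
(no output)
```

View pics/topc.png

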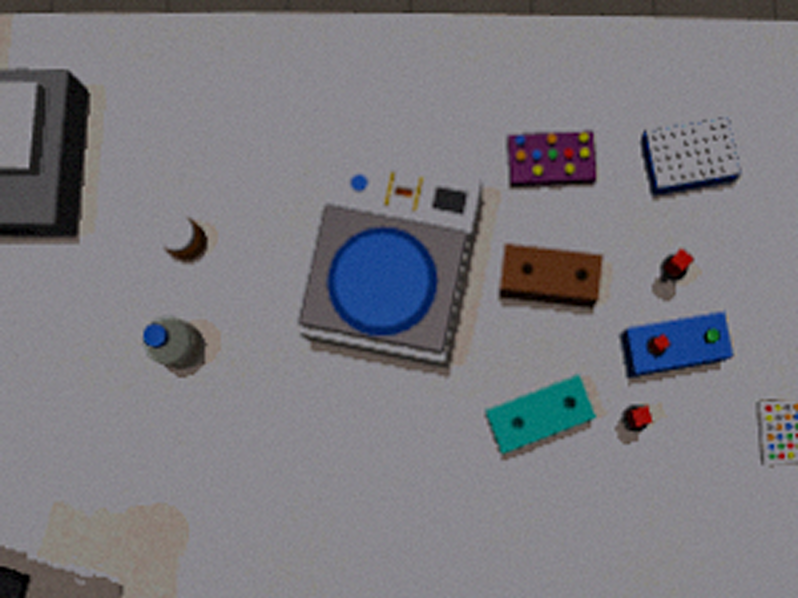

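View pics/sidec.png

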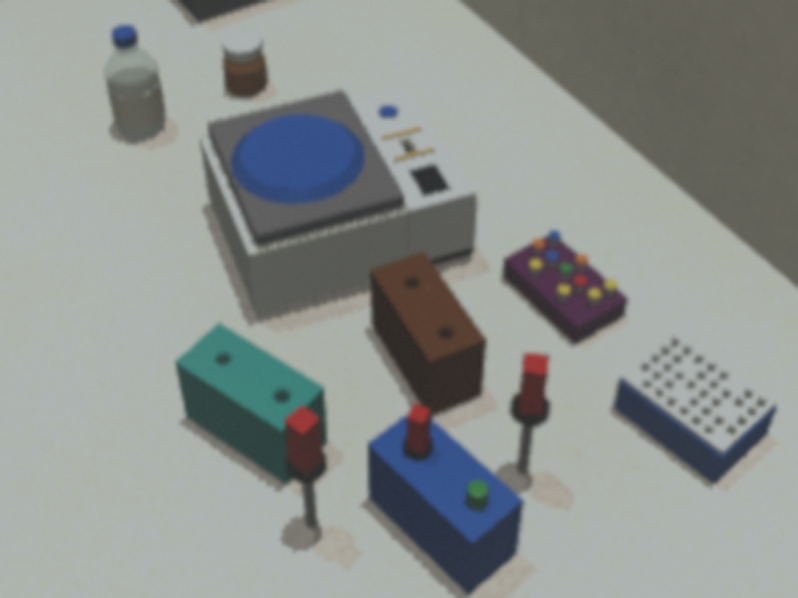

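Top crop: three red-handled rods, at full-image px (395,198) and (381,257), both standing free on round bases, and (388,229), in the blue stand with the green-capped marker. The last is the one meant. The brown (347,203) and turquoise (343,256) blocks are look-alike stands. The slot with yellow strips is at (292,172), and the deck faces away from the robot.

```bash
cat > h.py <<'E'
import numpy as np,cv2
def cam(p,s=None):
    K=np.array([[p["fx"],0,p["cx"]],[0,p["fy"],p["cy"]],[0,0,1.]])
    if "mount" in p:
        M=np.array(p["mount"]);Rt=np.array(s["ee_rot"]);R=(Rt@M[:3,:3]).T
        c=Rt@M[:3,3]+s["tcp_pos"];return K,R,-R@c
    return K,np.array(p["R"]),np.array(p["t"])
def ray(p,uv,s=None):
    K,R,t=cam(p,s)
    n=cv2.undistortPoints(np.array([[uv]],float),K,np.array(p["dist"]))[0,0]
    return -R.T@t, R.T@np.array([n[0],n[1],1.])
def plane(p,uv,z,s=None):
    c,d=ray(p,uv,s);return c+d*(z-c[2])/d[2]
def tri(rs):
    A=0;b=0
    for c,d in rs:
        d=d/np.linalg.norm(d);P=np.eye(3)-np.outer(d,d);A=A+P;b=b+P@c
    return np.linalg.solve(A,b)
def proj(p,X,s=None):
    K,R,t=cam(p,s);return cv2.projectPoints(np.array(X,float).reshape(-1,1,3),cv2.Rodrigues(R)[0],t,K,np.array(p["dist"]))[0][:,0]
E
python3 - <<'E'
import pickle,numpy as np
from h import *
np.set_printoptions(precision=4,suppress=True)
D=pickle.load(open("d0.pkl","rb"));T,S=D["top"],D["side"]
ft=lambda x,y:(140+x/2.66,100+y/2.66)
fs=lambda x,y:(180+x/2.66,120+y/2.66)
for n,a,b,z in [("rodtop",(661,343),(420,411),.135),("rodA top",(681,259),(536,360),.135),("rodB top",(641,414),(304,418),.135),("slot",(404,191),(407,146),.1),("strip1",(391,190),(402,133),.1),("strip2",(417,193),(414,154),.1),("key",(359,183),(388,112),.1),("display",(450,200),(430,180),.1),
 ("marker",(713,335),(478,489),.105)]:
    print(n,plane(T,ft(*a),z),plane(S,fs(*b),z),tri([ray(T,ft(*a)),ray(S,fs(*b))]))
for n,a,z in [("stand",(622,328),.085),("stand",(724,313),.085),("cf lidL",(325,205),.125),("lidR",(474,231),.125),("deck R",(482,181),.1)]:
    print(n,plane(T,ft(*a),z))
E
```

```text
rodtop [ 0.4556 -0.2094  0.135 ] [ 0.4633 -0.211   0.135 ] [ 0.4591 -0.2107  0.1361]
rodA top [ 0.5633 -0.2362  0.135 ] [ 0.5789 -0.2176  0.135 ] [ 0.5612 -0.233   0.1614]
rodB top [ 0.3665 -0.1836  0.135 ] [ 0.3767 -0.1664  0.135 ] [ 0.3676 -0.1812  0.1577]
slot [0.6555 0.1208 0.1   ] [0.6579 0.1178 0.1   ] [0.6576 0.1204 0.0977]
strip1 [0.6566 0.138  0.1   ] [0.665  0.1394 0.1   ] [0.659  0.1364 0.1037]
strip2 [0.653  0.1037 0.1   ] [0.6573 0.1026 0.1   ] [0.655  0.1029 0.1002]
key [0.6656 0.1804 0.1   ] [0.671  0.1788 0.1   ] [0.6683 0.1794 0.0999]
display [0.6441 0.0602 0.1   ] [0.6492 0.0583 0.1   ] [0.6467 0.0592 0.0997]
marker [ 0.47   -0.2815  0.105 ] [ 0.4739 -0.2835  0.105 ] [ 0.472  -0.2825  0.1044]
stand [ 0.4801 -0.1663  0.085 ]
stand [ 0.5014 -0.3006  0.085 ]
cf lidL [0.6297 0.2206 0.125 ]
lidR [0.5979 0.0278 0.125 ]
deck R [0.6703 0.0186 0.1   ]
```

play_rows(commands=[{"fingers": -1, "tx": -0.022, "ty": 0.1415, "tz": -0.1713, "ax": 0, "ay": 0, "az": 0}, {"fingers": -1, "tx": -0.022, "ty": 0.1415, "tz": -0.1713, "ax": 0, "ay": 0, "az": 0}, {"fingers": -1, "tx": -0.022, "ty": 0.1415, "tz": -0.1713, "ax": 0, "ay": 0, "az": 0}, {"fingers": -1, "tx": -0.022, "ty": 0.1415, "tz": -0.1713, "ax": 0, "ay": 0, "az": 0}])

```text
time_s: 1.23
tcp_pos: [0.2548, 0.4691, 0.2581]
ee_rot: [[0.0, -0.25, -0.968], [-0.0, -0.968, 0.25], [-1.0, 0.0, -0.0]]
wrist_force: [0.7, 0.0, -0.2]
gripper_width: 0.997
```

play_rows(commands=[{"fingers": -1, "tx": -0.022, "ty": 0.1415, "tz": -0.1713, "ax": 0, "ay": 0, "az": 0}, {"fingers": -1, "tx": -0.022, "ty": 0.1415, "tz": -0.1713, "ax": 0, "ay": 0, "az": 0}, {"fingers": -1, "tx": -0.022, "ty": 0.1415, "tz": -0.1713, "ax": 0, "ay": 0, "az": 0}, {"fingers": -1, "tx": -0.022, "ty": 0.1415, "tz": -0.1713, "ax": 0, "ay": 0, "az": 0}])

```text
time_s: 1.57
tcp_pos: [0.3521, 0.3345, 0.275]
ee_rot: [[0.001, -0.25, -0.968], [0.001, -0.968, 0.25], [-1.0, -0.001, -0.0]]
wrist_force: [0.4, 0.2, -0.5]
gripper_width: 1.002
```

play_rows(commands=[{"fingers": -0.2, "tx": -0.022, "ty": 0.1415, "tz": -0.1713, "ax": 0, "ay": 0, "az": 0}, {"fingers": -0.2, "tx": -0.022, "ty": 0.1415, "tz": -0.1713, "ax": 0, "ay": 0, "az": 0}, {"fingers": -0.2, "tx": -0.022, "ty": 0.1415, "tz": -0.1713, "ax": 0, "ay": 0, "az": 0}, {"fingers": -0.2, "tx": -0.022, "ty": 0.1415, "tz": -0.1713, "ax": 0, "ay": 0, "az": 0}])

```text
time_s: 1.9
tcp_pos: [0.4494, 0.2001, 0.2915]
ee_rot: [[0.001, -0.251, -0.968], [0.001, -0.968, 0.251], [-1.0, -0.001, -0.001]]
wrist_force: [1.2, 0.3, 0.4]
gripper_width: 0.781
```

play_rows(commands=[{"fingers": -0.2, "tx": 0, "ty": 0.2646, "tz": -0.0687, "ax": 0, "ay": 0, "az": 0}, {"fingers": -0.2, "tx": 0, "ty": 0.2646, "tz": -0.0687, "ax": 0, "ay": 0, "az": 0}, {"fingers": -0.2, "tx": 0, "ty": 0.2646, "tz": -0.0687, "ax": 0, "ay": 0, "az": 0}, {"fingers": -0.2, "tx": 0, "ty": 0.2646, "tz": -0.0687, "ax": 0, "ay": 0, "az": 0}, {"fingers": -0.2, "tx": 0, "ty": 0.2646, "tz": -0.0687, "ax": 0, "ay": 0, "az": 0}])

```text
time_s: 2.32
tcp_pos: [0.4481, -0.0053, 0.2912]
ee_rot: [[0.001, -0.251, -0.968], [0.0, -0.968, 0.251], [-1.0, -0.0, -0.001]]
wrist_force: [0.6, -0.5, -0.9]
gripper_width: 0.603
```

play_rows(commands=[{"fingers": -0.2, "tx": 0, "ty": 0.2646, "tz": -0.0687, "ax": -0.13, "ay": 0, "az": 0}, {"fingers": -0.2, "tx": 0, "ty": 0.2646, "tz": -0.0687, "ax": -0.13, "ay": 0, "az": 0}, {"fingers": -0.2, "tx": 0, "ty": 0.2646, "tz": -0.0687, "ax": -0.13, "ay": 0, "az": 0}, {"fingers": -0.2, "tx": 0, "ty": 0.2646, "tz": -0.0687, "ax": -0.13, "ay": 0, "az": 0}, {"fingers": -0.2, "tx": 0, "ty": 0.2646, "tz": -0.0687, "ax": -0.13, "ay": 0, "az": 0}])

```text
time_s: 2.73
tcp_pos: [0.4485, -0.1903, 0.2913]
ee_rot: [[0.001, 0.158, -0.987], [-0.0, -0.987, -0.158], [-1.0, 0.0, -0.001]]
wrist_force: [1.0, 0.7, 0.4]
gripper_width: 0.599
```

```bash
python3 - <<'E'
from station import r, viewer, spotter
from h import *
import pickle
np.set_printoptions(precision=4,suppress=True)
s=r.sense();p=viewer.capture("wrist")
print(s["time_s"],s["tcp_pos"],s["joints"],s["gripper_width"],"\n",s["ee_rot"]);print(p["mount"])
pickle.dump((s,p),open("w1.pkl","wb"))
print(proj(p,[[.459,-.2105,.135]],s))
cv2.imwrite("pics/w1.png",p["image"][:,:,::-1])
E
```

```text
2.7333 [ 0.4485 -0.1903  0.2913] [ -3.8401   6.4221 -13.4205  -0.0014 -70.0895 102.9386] 0.5989754886414226 
 [[ 0.0012  0.1581 -0.9874]
 [-0.0001 -0.9874 -0.1581]
 [-1.      0.0002 -0.0012]]
[[ 0.0005 -0.2478  0.9688 -0.1434]
 [ 1.      0.     -0.0005 -0.0002]
 [ 0.0001  0.9688  0.2478 -0.0689]
 [ 0.      0.      0.      1.    ]]
[[342.6328 187.0344]]
```

View pics/w1.png

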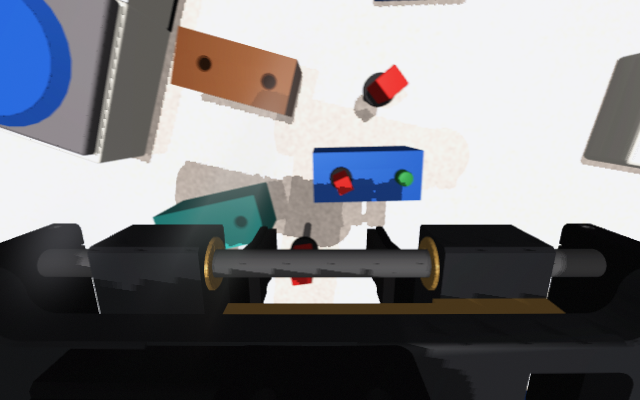

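Wrist view: our rod's handle is at (342,183) in the blue stand, with the marker cap at (404,178). The other rods are at (390,85) and (302,272). I'll measure the handle's turn next.

```bash
python3 - <<'E'
from h import *
import pickle
s,p=pickle.load(open("w1.pkl","rb"))
c=p["image"][150:220,300:440,::-1]
cv2.imwrite("pics/w1c.png",cv2.resize(c,None,fx=5.5,fy=5.5,interpolation=cv2.INTER_CUBIC))
E
```

```text
(no output)
```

View pics/w1c.png

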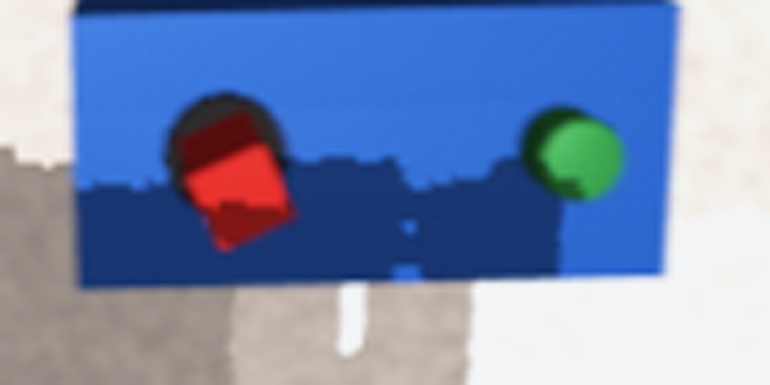

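```bash
python3 - <<'E'
from h import *
import pickle
np.set_printoptions(precision=4,suppress=True)
s,p=pickle.load(open("w1.pkl","rb"))
f=lambda x,y:(300+x/5.5,150+y/5.5)
C=np.array([plane(p,f(*q),.135,s) for q in [(183,178),(267,143),(297,212),(222,250)]])
print(C.mean(0));e=np.diff(np.vstack([C,C[:1]]),axis=0);print(np.linalg.norm(e,axis=1),np.degrees(np.arctan2(e[:,1],e[:,0])))
print("collar",plane(p,f(226,150),.091,s))
K=np.array([plane(p,f(*q),.085,s) for q in [(73,12),(678,5),(663,275),(80,290)]]);print(K,K.mean(0))
e=np.diff(K,axis=0);print(np.degrees(np.arctan2(e[:,1],e[:,0])),np.linalg.norm(e,axis=1))
E
```

```text
[ 0.4607 -0.2117  0.135 ]
[0.0168 0.0143 0.0157 0.0157] [ -57.8755 -146.5432  126.7791   37.6022]
collar [ 0.4618 -0.2113  0.091 ]
[[ 0.4848 -0.1747  0.085 ]
 [ 0.5066 -0.301   0.085 ]
 [ 0.4486 -0.3119  0.085 ]
 [ 0.4249 -0.1854  0.085 ]] [ 0.4662 -0.2433  0.085 ]
[ -80.2202 -169.3156  100.6166] [0.1282 0.059  0.1287]
```

play_rows(commands=[{"fingers": -0.2, "tx": 0.02, "ty": 0.0305, "tz": -0.012, "ax": -0.1445, "ay": 0, "az": 0}, {"fingers": -0.2, "tx": 0.06, "ty": 0.0305, "tz": -0.012, "ax": -0.1445, "ay": 0, "az": 0}, {"fingers": -0.2, "tx": 0.12, "ty": 0.0305, "tz": -0.012, "ax": -0.1445, "ay": 0, "az": 0}, {"fingers": -0.2, "tx": 0.12, "ty": 0.0305, "tz": -0.012, "ax": -0.1445, "ay": 0, "az": 0}, {"fingers": -0.2, "tx": 0.12, "ty": 0.0305, "tz": -0.012, "ax": -0.1445, "ay": 0, "az": 0}])

```text
time_s: 3.2
tcp_pos: [0.4595, -0.2098, 0.198]
ee_rot: [[-0.007, 0.572, -0.82], [0.001, -0.82, -0.572], [-1.0, -0.005, 0.005]]
wrist_force: [0.1, -0.5, 0.2]
gripper_width: 0.6
```

```bash
python3 - <<'E'
from station import r, viewer
from h import *
s=r.sense();p=viewer.capture("wrist")
print(s["time_s"],s["tcp_pos"].round(4),s["joints"].round(1),s["ee_rot"].round(3).tolist(),proj(p,[[.4607,-.2117,.135],s["tcp_pos"]],s))
cv2.imwrite("pics/w2.png",p["image"][:,:,::-1])
E
```

```text
3.2 [ 0.4595 -0.2098  0.198 ] [ -6.1  12.8 -19.6  -0.  -58.  131. ] [[-0.007, 0.572, -0.82], [0.001, -0.82, -0.572], [-1.0, -0.005, 0.005]] [[324.25482741 221.96219707]
 [320.55669065 260.35444841]]
```

View pics/w2.png

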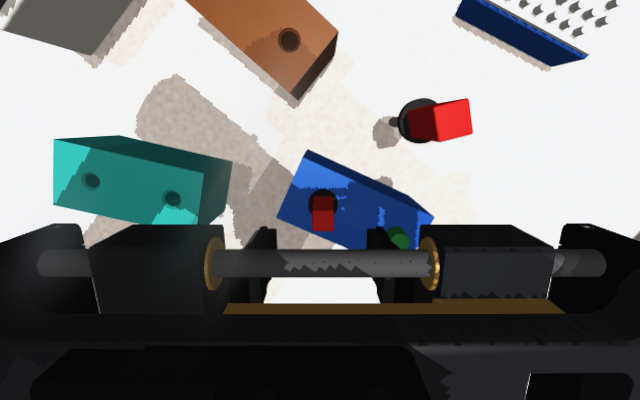

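play_rows(commands=[{"fingers": -0.2, "tx": 0.05, "ty": 0, "tz": 0, "ax": 0, "ay": 0, "az": 0}, {"fingers": -0.2, "tx": 0.09, "ty": 0, "tz": 0, "ax": 0, "ay": 0, "az": 0}, {"fingers": -0.2, "tx": 0.11, "ty": 0, "tz": 0, "ax": 0, "ay": 0, "az": 0}, {"fingers": -0.2, "tx": 0.11, "ty": 0, "tz": 0, "ax": 0, "ay": 0, "az": 0}, {"fingers": -0.2, "tx": 0.11, "ty": 0, "tz": 0, "ax": 0, "ay": 0, "az": 0}])

```text
time_s: 3.67
tcp_pos: [0.4626, -0.21, 0.1196]
ee_rot: [[0.002, 0.571, -0.821], [-0.001, -0.821, -0.571], [-1.0, 0.002, -0.001]]
wrist_force: [1.0, -0.0, 0.8]
gripper_width: 0.599
```

play_rows(commands=[{"fingers": 1, "tx": 0, "ty": 0, "tz": 0, "ax": 0, "ay": 0, "az": 0}, {"fingers": 1, "tx": 0, "ty": 0, "tz": 0, "ax": 0, "ay": 0, "az": 0}, {"fingers": 1, "tx": 0, "ty": 0, "tz": 0, "ax": 0, "ay": 0, "az": 0}, {"fingers": 1, "tx": 0, "ty": 0, "tz": 0, "ax": 0, "ay": 0, "az": 0}, {"fingers": 1, "tx": 0, "ty": 0, "tz": 0, "ax": 0, "ay": 0, "az": 0}])

```text
time_s: 4.08
tcp_pos: [0.4617, -0.2099, 0.1191]
ee_rot: [[0.002, 0.572, -0.821], [-0.0, -0.821, -0.572], [-1.0, 0.001, -0.001]]
wrist_force: [0.2, -0.2, -0.3]
gripper_width: 0.306
```

play_rows(commands=[{"fingers": 1, "tx": 0, "ty": 0, "tz": 0, "ax": 0, "ay": 0, "az": 0}, {"fingers": 1, "tx": 0, "ty": 0, "tz": 0, "ax": 0, "ay": 0, "az": 0}, {"fingers": 1, "tx": 0, "ty": 0, "tz": 0, "ax": 0, "ay": 0, "az": 0}])

```text
time_s: 4.33
tcp_pos: [0.4613, -0.2099, 0.1185]
ee_rot: [[0.0, 0.572, -0.82], [-0.0, -0.82, -0.572], [-1.0, 0.0, 0.0]]
wrist_force: [-0.8, 0.6, 1.6]
gripper_width: 0.182
```

play_rows(commands=[{"fingers": 1, "tx": -0.02, "ty": 0, "tz": 0, "ax": 0, "ay": 0, "az": 0}, {"fingers": 1, "tx": -0.05, "ty": 0, "tz": 0, "ax": 0, "ay": 0, "az": 0}, {"fingers": 1, "tx": -0.09, "ty": 0, "tz": 0, "ax": 0, "ay": 0, "az": 0}, {"fingers": 1, "tx": -0.14, "ty": 0, "tz": 0, "ax": 0, "ay": 0, "az": 0}, {"fingers": 1, "tx": -0.18, "ty": 0, "tz": 0, "ax": 0, "ay": 0, "az": 0}])

```text
time_s: 4.75
tcp_pos: [0.4613, -0.21, 0.2554]
ee_rot: [[0.001, 0.572, -0.82], [-0.001, -0.82, -0.572], [-1.0, 0.001, -0.0]]
wrist_force: [0.8, -1.5, -0.1]
gripper_width: 0.18
```

play_rows(commands=[{"fingers": 1, "tx": 0, "ty": 0, "tz": 0, "ax": 0, "ay": 0, "az": 0}, {"fingers": 1, "tx": 0, "ty": 0, "tz": 0, "ax": 0, "ay": 0, "az": 0}])

```text
time_s: 4.92
tcp_pos: [0.462, -0.2099, 0.255]
ee_rot: [[0.004, 0.572, -0.821], [-0.0, -0.821, -0.572], [-1.0, 0.003, -0.003]]
wrist_force: [-0.8, -0.8, -1.3]
gripper_width: 0.183
```

play_rows(commands=[{"fingers": 1, "tx": -0.005, "ty": -0.015, "tz": -0.026, "ax": 0, "ay": 0, "az": 0}, {"fingers": 1, "tx": -0.009, "ty": -0.037, "tz": -0.063, "ax": 0, "ay": 0, "az": 0}, {"fingers": 1, "tx": -0.013, "ty": -0.062, "tz": -0.105, "ax": 0, "ay": 0, "az": 0}, {"fingers": 1, "tx": -0.02, "ty": -0.087, "tz": -0.146, "ax": 0, "ay": 0, "az": 0}, {"fingers": 1, "tx": -0.027, "ty": -0.11, "tz": -0.185, "ax": 0, "ay": 0, "az": 0}])

```text
time_s: 5.33
tcp_pos: [0.5274, -0.0613, 0.2716]
ee_rot: [[-0.004, 0.571, -0.821], [-0.0, -0.821, -0.571], [-1.0, -0.002, 0.003]]
wrist_force: [1.2, 0.0, -0.3]
gripper_width: 0.182
```

play_rows(commands=[{"fingers": 1, "tx": 0, "ty": -0.024, "tz": -0.041, "ax": 0, "ay": 0, "az": 0}, {"fingers": 1, "tx": 0, "ty": -0.048, "tz": -0.082, "ax": 0, "ay": 0, "az": 0}, {"fingers": 1, "tx": 0, "ty": -0.072, "tz": -0.123, "ax": 0, "ay": 0, "az": 0}, {"fingers": 1, "tx": 0, "ty": -0.092, "tz": -0.155, "ax": 0, "ay": 0, "az": 0}, {"fingers": 1, "tx": 0, "ty": -0.103, "tz": -0.173, "ax": 0, "ay": 0, "az": 0}])

```text
time_s: 5.75
tcp_pos: [0.5904, 0.0774, 0.2708]
ee_rot: [[-0.004, 0.573, -0.819], [-0.001, -0.819, -0.573], [-1.0, -0.002, 0.004]]
wrist_force: [1.1, -0.6, -0.8]
gripper_width: 0.18
```

play_rows(commands=[{"fingers": 1, "tx": 0, "ty": 0, "tz": 0, "ax": 0, "ay": 0, "az": 0}, {"fingers": 1, "tx": 0, "ty": 0, "tz": 0, "ax": 0, "ay": 0, "az": 0}])

```text
time_s: 5.92
tcp_pos: [0.5896, 0.0749, 0.2717]
ee_rot: [[-0.004, 0.572, -0.82], [-0.001, -0.82, -0.572], [-1.0, -0.001, 0.004]]
wrist_force: [-0.5, 0.1, 0.4]
gripper_width: 0.183
```

```bash
python3 - <<'E'
from station import r, viewer,spotter
from h import *
import pickle
s=r.sense();p=viewer.capture("wrist");q=viewer.capture("side")
print(s["time_s"],s["tcp_pos"].round(4),s["joints"].round(1),s["ee_rot"].round(3).tolist(),proj(p,[[.657,.1205,.1]],s), proj(q,[s["tcp_pos"],s["tcp_pos"]-[0,0,.1035]]))
print([(d["uv"],d["score"]) for d in spotter.find_in("slot",p)])
pickle.dump((s,p,q),open("w3.pkl","wb"))
cv2.imwrite("pics/w3.png",p["image"][:,:,::-1])
cv2.imwrite("pics/s3.png",cv2.resize(q["image"][80:280,220:460,::-1],None,fx=3,fy=3,interpolation=cv2.INTER_CUBIC))
E
```

```text
5.9167 [0.5896 0.0749 0.2717] [ 22.8  18.1  -1.1  -0.  -71.1 102.1] [[-0.004, 0.572, -0.82], [-0.001, -0.82, -0.572], [-1.0, -0.001, 0.004]] [[322.31114596 111.56751494]] [[319.67841128 141.8374244 ]
 [320.17974466 173.19026928]]
[([272.4, 146.3], 0.69)]
```

View pics/w3.png

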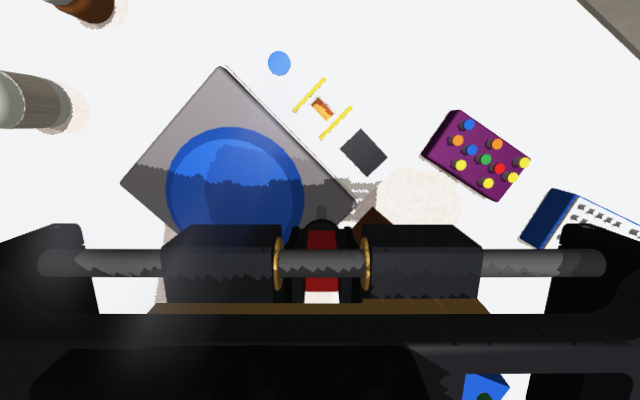

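View pics/s3.png

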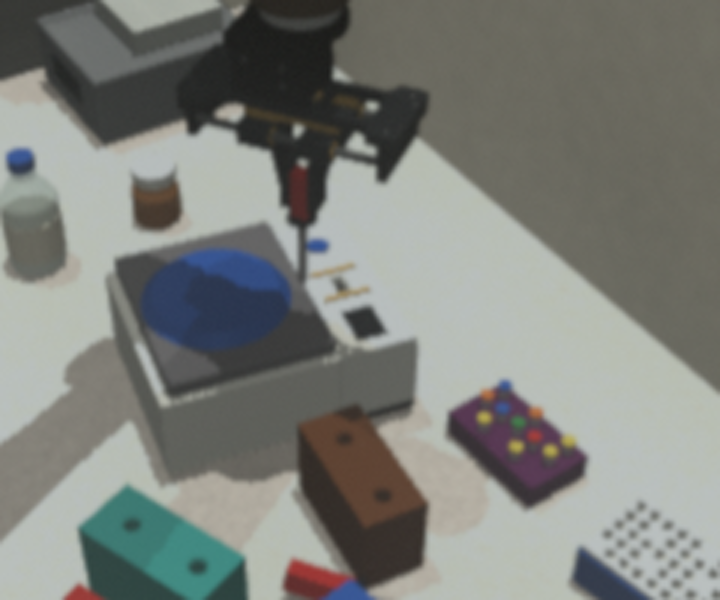

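```bash
python3 - <<'E'
from h import *
import pickle
s,p,q=pickle.load(open("w3.pkl","rb"))
a=q["image"][220:400,220:460,::-1];b=cv2.imread("pics/side0.png")[220:400,220:460]
cv2.imwrite("pics/cmp.png",cv2.resize(np.hstack([b,a]),None,fx=1.66,fy=1.66,interpolation=cv2.INTER_CUBIC))
c=p["image"][70:150,270:370,::-1]
cv2.imwrite("pics/slotc.png",cv2.resize(c,None,fx=6,fy=6,interpolation=cv2.INTER_CUBIC))
E
```

```text
(no output)
```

View pics/cmp.png

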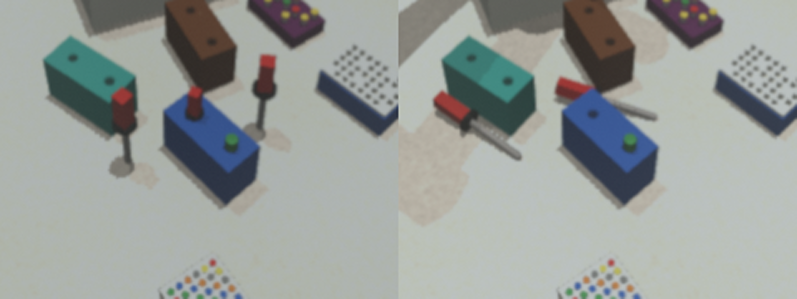

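View pics/slotc.png

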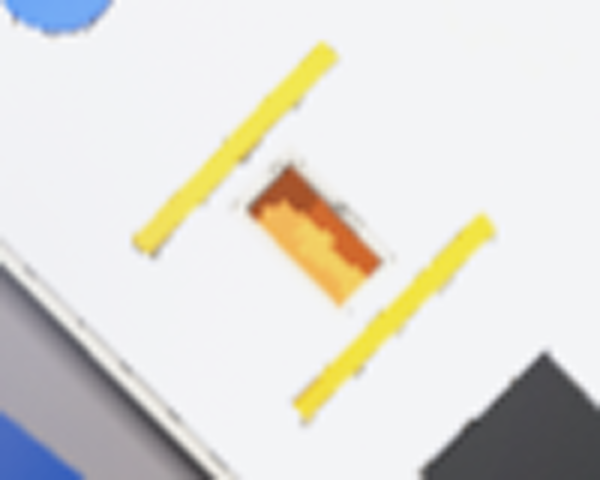

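The slot is clearly visible in the wrist crop, centred about (316,234) in the crop. The comparison shows both look-alike rods now lying down. I'll check whether they were already tipping before my descent, using the earlier pictures, and compute the slot position.

```bash
python3 - <<'E'
from h import *
import pickle
np.set_printoptions(precision=4,suppress=True)
D=pickle.load(open("d0.pkl","rb"));s1,p1=pickle.load(open("w1.pkl","rb"));s,p,q=pickle.load(open("w3.pkl","rb"))
S=D["side"];T=D["top"];f=lambda x,y:(220+x/1.66,220+y/1.66)
print("A0 side tip,top",plane(S,f(260,135),0)[:2],plane(S,f(267,60),.161)[:2],"top:",plane(T,(140+681/2.66,100+259/2.66),.161)[:2])
print("B0 side tip,top",plane(S,f(127,168),0)[:2],plane(S,f(121,97),.158)[:2],"top:",plane(T,(140+641/2.66,100+414/2.66),.158)[:2])
print("A1 tip,top",plane(p1,(363,112),0,s1)[:2],plane(p1,(397,80),.16,s1)[:2])
s2=dict(s1);s2["tcp_pos"]=np.array([.4595,-.2098,.198]);s2["ee_rot"]=np.array([[-0.007,0.572,-0.82],[0.001,-0.82,-0.572],[-1,-0.005,0.005]])
print("A2 tip,top",plane(p1,(380,132),0,s2)[:2],plane(p1,(456,118),.16,s2)[:2])
g=lambda x,y:(270+x/6,70+y/6)
for n,c in [("slot",(316,234)),("s1a",(328,50)),("s1b",(145,243)),("s2a",(487,224)),("s2b",(303,410))]: print(n,plane(p,g(*c),.1,s))
H=np.array([plane(p,g(*c),.09,s) for c in [(290,165),(382,262),(342,306),(250,210)]]);print(H,H.mean(0))
print("side tip offset:",plane(q,(321,174),s["tcp_pos"][2]-.1035)-s["tcp_pos"])
E
```

```text
A0 side tip,top [ 0.557  -0.2453] [ 0.5618 -0.2346] top: [ 0.5585 -0.2317]
B0 side tip,top [ 0.3615 -0.1909] [ 0.3654 -0.1834] top: [ 0.3655 -0.1804]
A1 tip,top [ 0.5434 -0.234 ] [ 0.5643 -0.2378]
A2 tip,top [ 0.5454 -0.228 ] [ 0.5638 -0.2325]
slot [0.6593 0.1216 0.1   ]
s1a [0.6842 0.1367 0.1   ]
s1b [0.6415 0.1445 0.1   ]
s2a [0.6771 0.0989 0.1   ]
s2b [0.6341 0.1068 0.1   ]
[[0.6664 0.1321 0.09  ]
 [0.6624 0.1097 0.09  ]
 [0.6523 0.1112 0.09  ]
 [0.6564 0.1336 0.09  ]] [0.6594 0.1216 0.09  ]
side tip offset: [ 0.0001 -0.004  -0.1035]
```

Slot centre is (0.659, 0.1216), and the opening and the strips agree on it. The two spare rods stood unsupported beside the stand. The geometry puts them outside the gripper body, and I saw no contact force, but they are down now. Carrying on.

play_rows(commands=[{"fingers": 1, "tx": 0, "ty": 0, "tz": -0.03, "ax": 0, "ay": 0, "az": 0}, {"fingers": 1, "tx": 0, "ty": 0.001, "tz": -0.07, "ax": 0, "ay": 0, "az": 0}, {"fingers": 1, "tx": 0, "ty": 0.002, "tz": -0.1, "ax": 0, "ay": 0, "az": 0}, {"fingers": 1, "tx": 0, "ty": 0.002, "tz": -0.1135, "ax": 0, "ay": 0, "az": 0}, {"fingers": 1, "tx": 0, "ty": 0.002, "tz": -0.1135, "ax": 0, "ay": 0, "az": 0}])

```text
time_s: 6.48
tcp_pos: [0.6621, 0.1219, 0.2725]
ee_rot: [[-0.001, 0.571, -0.821], [-0.0, -0.821, -0.571], [-1.0, -0.0, 0.001]]
wrist_force: [0.3, -0.7, -1.2]
gripper_width: 0.181
```

play_rows(commands=[{"fingers": 1, "tx": 0.02, "ty": 0, "tz": 0, "ax": 0, "ay": 0, "az": 0}, {"fingers": 1, "tx": 0.05, "ty": 0, "tz": 0, "ax": 0, "ay": 0, "az": 0}, {"fingers": 1, "tx": 0.073, "ty": 0, "tz": 0, "ax": 0, "ay": 0, "az": 0}, {"fingers": 1, "tx": 0.077, "ty": 0, "tz": 0, "ax": 0, "ay": 0, "az": 0}, {"fingers": 1, "tx": 0.077, "ty": 0, "tz": 0, "ax": 0, "ay": 0, "az": 0}])

```text
time_s: 6.9
tcp_pos: [0.6598, 0.1207, 0.215]
ee_rot: [[-0.003, 0.571, -0.821], [-0.001, -0.821, -0.571], [-1.0, -0.001, 0.003]]
wrist_force: [-0.3, 1.5, -0.7]
gripper_width: 0.182
```

play_rows(commands=[{"fingers": 1, "tx": 0, "ty": 0, "tz": 0, "ax": 0, "ay": 0, "az": 0}, {"fingers": 1, "tx": 0, "ty": 0, "tz": 0, "ax": 0, "ay": 0, "az": 0}, {"fingers": 1, "tx": 0, "ty": 0, "tz": 0, "ax": 0, "ay": 0, "az": 0}])

```text
time_s: 7.15
tcp_pos: [0.6616, 0.1221, 0.2177]
ee_rot: [[0.003, 0.572, -0.821], [0.001, -0.821, -0.572], [-1.0, 0.001, -0.003]]
wrist_force: [-0.8, -0.6, -0.2]
gripper_width: 0.182
```

```bash
python3 - <<'E'
from station import r, viewer,spotter
from h import *
import pickle
s=r.sense();w=viewer.capture("wrist");q=viewer.capture("side")
print(s["time_s"],s["tcp_pos"].round(4),s["ee_rot"].round(3).tolist(),s["wrist_force"].round(1),proj(q,[s["tcp_pos"]-[0,0,.1035],[.6593,.1216,.1]]),proj(w,[s["tcp_pos"]-[0,0,.1035],[.6593,.1216,.1]],s))
pickle.dump((s,w,q),open("w4.pkl","wb"))
a=cv2.resize(q["image"][120:200,280:360,::-1],None,fx=5,fy=5,interpolation=cv2.INTER_CUBIC)
b=cv2.resize(w["image"][160:320,240:400,::-1],None,fx=2.5,fy=2.5,interpolation=cv2.INTER_CUBIC)
cv2.imwrite("pics/s4.png",np.hstack([a,b]))
E
```

```text
7.15 [0.6616 0.1221 0.2177] [[0.003, 0.572, -0.821], [0.001, -0.821, -0.572], [-1.0, 0.001, -0.003]] [-0.8 -0.6 -0.2] [[333.32084505 169.90465129]
 [332.71720096 174.00439641]] [[320.76721476 207.69899301]
 [319.82300929 205.8065739 ]]
```

View pics/s4.png

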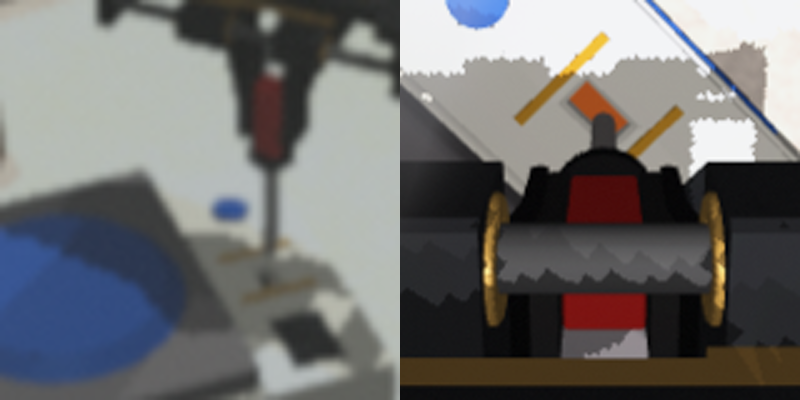

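play_rows(commands=[{"fingers": 1, "tx": 0.003, "ty": -0.0013, "tz": 0.0007, "ax": 0, "ay": 0, "az": 0}, {"fingers": 1, "tx": 0.009, "ty": -0.0013, "tz": 0.0007, "ax": 0, "ay": 0, "az": 0}, {"fingers": 1, "tx": 0.013, "ty": -0.0013, "tz": 0.0007, "ax": 0, "ay": 0, "az": 0}, {"fingers": 1, "tx": 0.017, "ty": -0.0013, "tz": 0.0007, "ax": 0, "ay": 0, "az": 0}, {"fingers": 1, "tx": 0.021, "ty": -0.0013, "tz": 0.0007, "ax": 0, "ay": 0, "az": 0}])

```text
time_s: 7.67
tcp_pos: [0.6599, 0.1226, 0.1994]
ee_rot: [[-0.001, 0.572, -0.82], [-0.0, -0.82, -0.572], [-1.0, -0.0, 0.001]]
wrist_force: [0.3, 0.4, -0.9]
gripper_width: 0.184
```

play_rows(commands=[{"fingers": 1, "tx": 0.004, "ty": 0, "tz": 0, "ax": 0, "ay": 0, "az": 0}, {"fingers": 1, "tx": 0.008, "ty": 0, "tz": 0, "ax": 0, "ay": 0, "az": 0}, {"fingers": 1, "tx": 0.011, "ty": 0, "tz": 0, "ax": 0, "ay": 0, "az": 0}, {"fingers": 1, "tx": 0.013, "ty": 0, "tz": 0, "ax": 0, "ay": 0, "az": 0}, {"fingers": 1, "tx": 0.013, "ty": 0, "tz": 0, "ax": 0, "ay": 0, "az": 0}])

```text
time_s: 8.08
tcp_pos: [0.6598, 0.1226, 0.1898]
ee_rot: [[-0.001, 0.572, -0.821], [-0.0, -0.821, -0.572], [-1.0, -0.0, 0.001]]
wrist_force: [0.5, -0.3, -0.5]
gripper_width: 0.18
```

play_rows(commands=[{"fingers": 1, "tx": 0.003, "ty": 0, "tz": 0, "ax": 0, "ay": 0, "az": 0}, {"fingers": 1, "tx": 0.006, "ty": 0, "tz": 0, "ax": 0, "ay": 0, "az": 0}, {"fingers": 1, "tx": 0.009, "ty": 0, "tz": 0, "ax": 0, "ay": 0, "az": 0}, {"fingers": 1, "tx": 0.01, "ty": 0, "tz": 0, "ax": 0, "ay": 0, "az": 0}, {"fingers": 1, "tx": 0.01, "ty": 0, "tz": 0, "ax": 0, "ay": 0, "az": 0}])

```text
time_s: 8.5
tcp_pos: [0.6598, 0.1226, 0.1824]
ee_rot: [[-0.001, 0.572, -0.82], [-0.0, -0.82, -0.572], [-1.0, -0.0, 0.001]]
wrist_force: [-0.6, -0.4, -0.9]
gripper_width: 0.181
```

play_rows(commands=[{"fingers": 1, "tx": 0.001, "ty": 0, "tz": 0, "ax": 0, "ay": 0, "az": 0}, {"fingers": 1, "tx": 0.002, "ty": 0, "tz": 0, "ax": 0, "ay": 0, "az": 0}, {"fingers": 1, "tx": 0.003, "ty": 0, "tz": 0, "ax": 0, "ay": 0, "az": 0}, {"fingers": 1, "tx": 0.004, "ty": 0, "tz": 0, "ax": 0, "ay": 0, "az": 0}, {"fingers": 1, "tx": 0.004, "ty": 0, "tz": 0, "ax": 0, "ay": 0, "az": 0}])

```text
time_s: 8.92
tcp_pos: [0.6599, 0.1226, 0.1796]
ee_rot: [[-0.0, 0.572, -0.82], [-0.0, -0.82, -0.572], [-1.0, -0.0, 0.0]]
wrist_force: [0.7, -0.1, -2.0]
gripper_width: 0.181
```

play_rows(commands=[{"fingers": 1, "tx": 0.001, "ty": 0, "tz": 0, "ax": 0, "ay": 0, "az": 0}, {"fingers": 1, "tx": 0.002, "ty": 0, "tz": 0, "ax": 0, "ay": 0, "az": 0}, {"fingers": 1, "tx": 0.003, "ty": 0, "tz": 0, "ax": 0, "ay": 0, "az": 0}, {"fingers": 1, "tx": 0.004, "ty": 0, "tz": 0, "ax": 0, "ay": 0, "az": 0}, {"fingers": 1, "tx": 0.004, "ty": 0, "tz": 0, "ax": 0, "ay": 0, "az": 0}])

```text
time_s: 9.33
tcp_pos: [0.6599, 0.1226, 0.1766]
ee_rot: [[-0.0, 0.572, -0.82], [-0.0, -0.82, -0.572], [-1.0, -0.0, 0.0]]
wrist_force: [0.3, 0.1, -0.5]
gripper_width: 0.181
```

play_rows(commands=[{"fingers": 1, "tx": 0.001, "ty": 0, "tz": 0, "ax": 0, "ay": 0, "az": 0}, {"fingers": 1, "tx": 0.002, "ty": 0, "tz": 0, "ax": 0, "ay": 0, "az": 0}, {"fingers": 1, "tx": 0.003, "ty": 0, "tz": 0, "ax": 0, "ay": 0, "az": 0}, {"fingers": 1, "tx": 0.004, "ty": 0, "tz": 0, "ax": 0, "ay": 0, "az": 0}, {"fingers": 1, "tx": 0.004, "ty": 0, "tz": 0, "ax": 0, "ay": 0, "az": 0}])

```text
time_s: 9.75
tcp_pos: [0.6599, 0.1226, 0.1736]
ee_rot: [[-0.0, 0.572, -0.82], [-0.0, -0.82, -0.572], [-1.0, -0.0, 0.0]]
wrist_force: [1.1, -0.2, -0.5]
gripper_width: 0.182
```

Tip about 30 mm deep and no contact yet.

play_rows(commands=[{"fingers": 1, "tx": 0.001, "ty": 0, "tz": 0, "ax": 0, "ay": 0, "az": 0}, {"fingers": 1, "tx": 0.002, "ty": 0, "tz": 0, "ax": 0, "ay": 0, "az": 0}, {"fingers": 1, "tx": 0.003, "ty": 0, "tz": 0, "ax": 0, "ay": 0, "az": 0}, {"fingers": 1, "tx": 0.004, "ty": 0, "tz": 0, "ax": 0, "ay": 0, "az": 0}, {"fingers": 1, "tx": 0.004, "ty": 0, "tz": 0, "ax": 0, "ay": 0, "az": 0}])

```text
time_s: 10.17
tcp_pos: [0.6603, 0.1227, 0.1719]
ee_rot: [[0.001, 0.572, -0.82], [0.0, -0.82, -0.572], [-1.0, 0.001, -0.001]]
wrist_force: [-1.2, 0.5, 4.5]
gripper_width: 0.182
```

play_rows(commands=[{"fingers": 1, "tx": 0.001, "ty": 0, "tz": 0, "ax": 0, "ay": 0, "az": 0}, {"fingers": 1, "tx": 0.002, "ty": 0, "tz": 0, "ax": 0, "ay": 0, "az": 0}, {"fingers": 1, "tx": 0.003, "ty": 0, "tz": 0, "ax": 0, "ay": 0, "az": 0}, {"fingers": 1, "tx": 0.004, "ty": 0, "tz": 0, "ax": 0, "ay": 0, "az": 0}, {"fingers": 1, "tx": 0.004, "ty": 0, "tz": 0, "ax": 0, "ay": 0, "az": 0}])

```text
time_s: 10.58
tcp_pos: [0.6604, 0.1227, 0.1692]
ee_rot: [[0.002, 0.572, -0.82], [0.0, -0.82, -0.572], [-1.0, 0.001, -0.001]]
wrist_force: [-2.0, -0.8, 6.5]
gripper_width: 0.181
```

play_rows(commands=[{"fingers": 1, "tx": 0.001, "ty": 0, "tz": 0, "ax": 0, "ay": 0, "az": 0}, {"fingers": 1, "tx": 0.002, "ty": 0, "tz": 0, "ax": 0, "ay": 0, "az": 0}, {"fingers": 1, "tx": 0.003, "ty": 0, "tz": 0, "ax": 0, "ay": 0, "az": 0}, {"fingers": 1, "tx": 0.003, "ty": 0, "tz": 0, "ax": 0, "ay": 0, "az": 0}])

```text
time_s: 10.92
tcp_pos: [0.6604, 0.1227, 0.167]
ee_rot: [[0.002, 0.572, -0.82], [0.0, -0.82, -0.572], [-1.0, 0.001, -0.001]]
wrist_force: [-2.7, 0.3, 7.2]
gripper_width: 0.179
```

play_rows(commands=[{"fingers": 1, "tx": 0.0005, "ty": 0, "tz": 0, "ax": 0, "ay": 0, "az": 0}, {"fingers": 1, "tx": 0.001, "ty": 0, "tz": 0, "ax": 0, "ay": 0, "az": 0}, {"fingers": 1, "tx": 0.0015, "ty": 0, "tz": 0, "ax": 0, "ay": 0, "az": 0}, {"fingers": 1, "tx": 0.0015, "ty": 0, "tz": 0, "ax": 0, "ay": 0, "az": 0}])

```text
time_s: 11.25
tcp_pos: [0.6604, 0.1227, 0.1662]
ee_rot: [[0.002, 0.572, -0.82], [0.0, -0.82, -0.572], [-1.0, 0.001, -0.002]]
wrist_force: [-1.9, 0.8, 7.3]
gripper_width: 0.181
```

```bash
cat > look.py <<'E'
from station import r, viewer
import numpy as np,cv2,pickle,sys
s=r.sense();q=viewer.capture("side");D=pickle.load(open("w4.pkl","rb"))[2]["image"].astype(int)
a=q["image"];d=np.abs(a.astype(int)-D).mean(2)[160:250,220:325]
print(s["time_s"],s["tcp_pos"].round(4),s["wrist_force"].round(1),"lid change",d.mean().round(2),(d>25).sum())
cv2.imwrite(f"pics/{sys.argv[1]}.png",cv2.resize(a[110:270,210:390,::-1],None,fx=3,fy=3,interpolation=cv2.INTER_CUBIC))
E
python3 look.py l1
```

```text
11.25 [0.6604 0.1227 0.1662] [-1.9  0.8  7.3] lid change 4.43 445
```

play_rows(commands=[{"fingers": 1, "tx": 0.0005, "ty": 0, "tz": 0, "ax": 0, "ay": 0, "az": 0}, {"fingers": 1, "tx": 0.001, "ty": 0, "tz": 0, "ax": 0, "ay": 0, "az": 0}, {"fingers": 1, "tx": 0.0015, "ty": 0, "tz": 0, "ax": 0, "ay": 0, "az": 0}, {"fingers": 1, "tx": 0.0015, "ty": 0, "tz": 0, "ax": 0, "ay": 0, "az": 0}, {"fingers": 1, "tx": 0.0015, "ty": 0, "tz": 0, "ax": 0, "ay": 0, "az": 0}])

```text
time_s: 11.72
tcp_pos: [0.6605, 0.1227, 0.1655]
ee_rot: [[0.002, 0.572, -0.82], [0.0, -0.82, -0.572], [-1.0, 0.001, -0.002]]
wrist_force: [-2.1, 0.5, 9.1]
gripper_width: 0.182
```

```bash
python3 look.py l2
```

```text
11.7167 [0.6605 0.1227 0.1655] [-2.1  0.5  9.1] lid change 5.84 721
```

play_rows(commands=[{"fingers": 1, "tx": 0.0005, "ty": 0, "tz": 0, "ax": 0, "ay": 0, "az": 0}, {"fingers": 1, "tx": 0.001, "ty": 0, "tz": 0, "ax": 0, "ay": 0, "az": 0}, {"fingers": 1, "tx": 0.001, "ty": 0, "tz": 0, "ax": 0, "ay": 0, "az": 0}, {"fingers": 1, "tx": 0.001, "ty": 0, "tz": 0, "ax": 0, "ay": 0, "az": 0}, {"fingers": 1, "tx": 0.001, "ty": 0, "tz": 0, "ax": 0, "ay": 0, "az": 0}])

```text
time_s: 12.18
tcp_pos: [0.6605, 0.1227, 0.1649]
ee_rot: [[0.002, 0.572, -0.82], [0.0, -0.82, -0.572], [-1.0, 0.001, -0.002]]
wrist_force: [-3.4, 1.1, 10.2]
gripper_width: 0.184
```

```bash
python3 look.py l3; python3 -c "
import cv2,numpy as np
cv2.imwrite('pics/l13.png',cv2.resize(np.hstack([cv2.imread('pics/l1.png'),cv2.imread('pics/l3.png')]),(800,356)))"
```

```text
12.1833 [0.6605 0.1227 0.1649] [-3.4  1.1 10.2] lid change 5.92 741
```

View pics/l13.png

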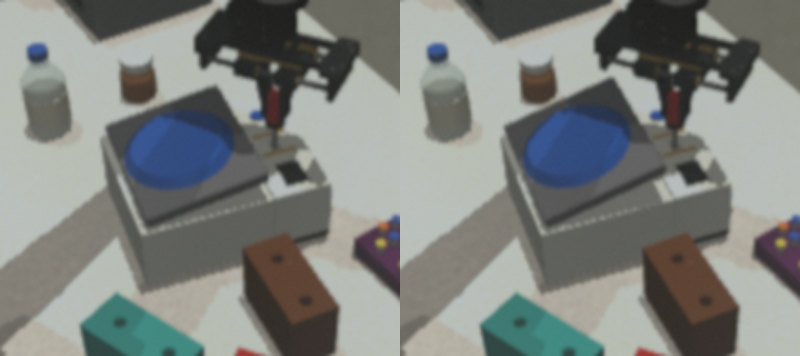

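Left (l1): lid already rising. Right (l3): lid up, front edge well clear of the deck. I'll hold a little longer to confirm it has settled, keeping 10 N with no further push.

play_rows(commands=[{"fingers": 1, "tx": 0, "ty": 0, "tz": 0, "ax": 0, "ay": 0, "az": 0}, {"fingers": 1, "tx": 0, "ty": 0, "tz": 0, "ax": 0, "ay": 0, "az": 0}, {"fingers": 1, "tx": 0, "ty": 0, "tz": 0, "ax": 0, "ay": 0, "az": 0}, {"fingers": 1, "tx": 0, "ty": 0, "tz": 0, "ax": 0, "ay": 0, "az": 0}, {"fingers": 1, "tx": 0, "ty": 0, "tz": 0, "ax": 0, "ay": 0, "az": 0}])

```text
time_s: 12.65
tcp_pos: [0.6605, 0.1227, 0.1649]
ee_rot: [[0.002, 0.572, -0.82], [0.0, -0.82, -0.572], [-1.0, 0.001, -0.002]]
wrist_force: [-2.7, 0.4, 8.6]
gripper_width: 0.179
```

play_rows(commands=[{"fingers": 1, "tx": 0, "ty": 0, "tz": 0, "ax": 0, "ay": 0, "az": 0}, {"fingers": 1, "tx": 0, "ty": 0, "tz": 0, "ax": 0, "ay": 0, "az": 0}, {"fingers": 1, "tx": 0, "ty": 0, "tz": 0, "ax": 0, "ay": 0, "az": 0}, {"fingers": 1, "tx": 0, "ty": 0, "tz": 0, "ax": 0, "ay": 0, "az": 0}, {"fingers": 1, "tx": 0, "ty": 0, "tz": 0, "ax": 0, "ay": 0, "az": 0}])

```text
time_s: 13.07
tcp_pos: [0.6605, 0.1227, 0.1649]
ee_rot: [[0.002, 0.572, -0.82], [0.0, -0.82, -0.572], [-1.0, 0.001, -0.002]]
wrist_force: [-2.1, 0.5, 9.6]
gripper_width: 0.183
```

```bash
python3 look.py l4; python3 -c "
import cv2,numpy as np
a=[cv2.imread(f'pics/l{i}.png').astype(int)[100:420,0:360] for i in (1,2,3,4)]
print([np.abs(a[i]-a[i+1]).mean().round(2) for i in range(3)])"
```

```text
13.0667 [0.6605 0.1227 0.1649] [-2.1  0.5  9.6] lid change 5.91 740
[np.float64(3.3), np.float64(0.69), np.float64(0.51)]
```

play_rows(commands=[{"fingers": 1, "tx": -0.008, "ty": 0, "tz": 0, "ax": 0, "ay": 0, "az": 0}, {"fingers": 1, "tx": -0.02, "ty": 0, "tz": 0, "ax": 0, "ay": 0, "az": 0}, {"fingers": 1, "tx": -0.035, "ty": 0, "tz": 0, "ax": 0, "ay": 0, "az": 0}, {"fingers": 1, "tx": -0.05, "ty": 0, "tz": 0, "ax": 0, "ay": 0, "az": 0}, {"fingers": 1, "tx": -0.07, "ty": 0, "tz": 0, "ax": 0, "ay": 0, "az": 0}])

```text
time_s: 13.53
tcp_pos: [0.6594, 0.1225, 0.2147]
ee_rot: [[-0.002, 0.571, -0.821], [-0.0, -0.821, -0.571], [-1.0, -0.001, 0.002]]
wrist_force: [0.4, -0.1, -0.5]
gripper_width: 0.184
```

play_rows(commands=[{"fingers": 1, "tx": -0.03, "ty": 0, "tz": 0, "ax": 0, "ay": 0, "az": 0}, {"fingers": 1, "tx": -0.07, "ty": 0, "tz": 0, "ax": 0, "ay": 0, "az": 0}, {"fingers": 1, "tx": -0.1, "ty": 0, "tz": 0, "ax": 0, "ay": 0, "az": 0}, {"fingers": 1, "tx": -0.115, "ty": 0, "tz": 0, "ax": 0, "ay": 0, "az": 0}, {"fingers": 1, "tx": -0.115, "ty": 0, "tz": 0, "ax": 0, "ay": 0, "az": 0}])

```text
time_s: 13.95
tcp_pos: [0.6611, 0.1229, 0.305]
ee_rot: [[0.006, 0.572, -0.82], [0.002, -0.82, -0.572], [-1.0, 0.002, -0.006]]
wrist_force: [0.1, 0.1, -0.5]
gripper_width: 0.178
```

play_rows(commands=[{"fingers": 1, "tx": 0, "ty": 0, "tz": 0, "ax": 0, "ay": 0, "az": 0}, {"fingers": 1, "tx": 0, "ty": 0, "tz": 0, "ax": 0, "ay": 0, "az": 0}])

```text
time_s: 14.12
tcp_pos: [0.6591, 0.1226, 0.299]
ee_rot: [[-0.004, 0.572, -0.821], [-0.001, -0.821, -0.572], [-1.0, -0.002, 0.004]]
wrist_force: [0.1, 0.5, -0.8]
gripper_width: 0.18
```

play_rows(commands=[{"fingers": 1, "tx": 0, "ty": 0.016, "tz": 0.035, "ax": 0, "ay": 0, "az": 0}, {"fingers": 1, "tx": 0, "ty": 0.038, "tz": 0.084, "ax": 0, "ay": 0, "az": 0}, {"fingers": 1, "tx": 0, "ty": 0.06, "tz": 0.133, "ax": 0, "ay": 0, "az": 0}, {"fingers": 1, "tx": 0, "ty": 0.082, "tz": 0.182, "ax": 0, "ay": 0, "az": 0}, {"fingers": 1, "tx": 0, "ty": 0.104, "tz": 0.231, "ax": 0, "ay": 0, "az": 0}])

```text
time_s: 14.53
tcp_pos: [0.5604, -0.0417, 0.299]
ee_rot: [[-0.004, 0.572, -0.82], [-0.0, -0.82, -0.572], [-1.0, -0.002, 0.004]]
wrist_force: [0.8, -0.6, -0.8]
gripper_width: 0.177
```

play_rows(commands=[{"fingers": 1, "tx": 0, "ty": 0.022, "tz": 0.049, "ax": 0, "ay": 0, "az": 0}, {"fingers": 1, "tx": 0, "ty": 0.044, "tz": 0.098, "ax": 0, "ay": 0, "az": 0}, {"fingers": 1, "tx": 0, "ty": 0.066, "tz": 0.147, "ax": 0, "ay": 0, "az": 0}, {"fingers": 1, "tx": 0, "ty": 0.086, "tz": 0.19, "ax": 0, "ay": 0, "az": 0}, {"fingers": 1, "tx": 0, "ty": 0.1, "tz": 0.222, "ax": 0, "ay": 0, "az": 0}])

```text
time_s: 14.95
tcp_pos: [0.466, -0.1989, 0.2996]
ee_rot: [[-0.004, 0.57, -0.821], [0.001, -0.821, -0.57], [-1.0, -0.003, 0.003]]
wrist_force: [0.1, -0.7, -0.3]
gripper_width: 0.182
```

play_rows(commands=[{"fingers": 1, "tx": 0.02, "ty": 0.008, "tz": 0.018, "ax": 0, "ay": 0, "az": 0}, {"fingers": 1, "tx": 0.06, "ty": 0.008, "tz": 0.018, "ax": 0, "ay": 0, "az": 0}, {"fingers": 1, "tx": 0.08, "ty": 0.008, "tz": 0.018, "ax": 0, "ay": 0, "az": 0}, {"fingers": 1, "tx": 0.09, "ty": 0.008, "tz": 0.018, "ax": 0, "ay": 0, "az": 0}, {"fingers": 1, "tx": 0.09, "ty": 0.008, "tz": 0.018, "ax": 0, "ay": 0, "az": 0}])

```text
time_s: 15.37
tcp_pos: [0.4594, -0.2095, 0.2308]
ee_rot: [[-0.007, 0.571, -0.821], [0.001, -0.821, -0.571], [-1.0, -0.005, 0.005]]
wrist_force: [-0.6, -0.3, -0.5]
gripper_width: 0.184
```

play_rows(commands=[{"fingers": 1, "tx": 0, "ty": 0, "tz": 0, "ax": 0, "ay": 0, "az": 0}, {"fingers": 1, "tx": 0, "ty": 0, "tz": 0, "ax": 0, "ay": 0, "az": 0}, {"fingers": 1, "tx": 0, "ty": 0, "tz": 0, "ax": 0, "ay": 0, "az": 0}])

```text
time_s: 15.62
tcp_pos: [0.4619, -0.2097, 0.2349]
ee_rot: [[0.002, 0.572, -0.82], [-0.0, -0.82, -0.572], [-1.0, 0.002, -0.001]]
wrist_force: [-0.3, 1.4, -0.8]
gripper_width: 0.178
```

```bash
python3 - <<'E'
from station import r, viewer
from h import *
import pickle
P=[]
for i in range(4):
    s=r.sense();w=viewer.capture("wrist");P.append(s["tcp_pos"])
P=np.array(P);print(s["time_s"],P.round(4),s["ee_rot"].round(3).tolist(),s["wrist_force"].round(1))
pickle.dump((s,w),open("w5.pkl","wb"))
print(proj(w,[s["tcp_pos"]-[0,0,.1035],[.4607,-.2118,.085]],s))
I=w["image"][130:250,240:400].astype(int)
blue=(I[...,2]>I[...,0]+60)
print("blue rows/cols",[ (np.where(blue.any(k))[0][[0,-1]]) for k in (1,0)])
cv2.imwrite("pics/w5.png",cv2.resize(w["image"][130:280,220:420,::-1],None,fx=4,fy=4,interpolation=cv2.INTER_CUBIC))
E
```

```text
15.7667 [[ 0.4619 -0.2097  0.2349]
 [ 0.4618 -0.2097  0.2348]
 [ 0.4616 -0.2097  0.2347]
 [ 0.4615 -0.2097  0.2346]] [[0.002, 0.572, -0.82], [-0.0, -0.82, -0.572], [-1.0, 0.001, -0.001]] [-0.  -0.3 -0.9]
[[320.7441998  207.49166055]
 [322.08849337 197.08189934]]
blue rows/cols [array([ 24, 112]), array([ 41, 159])]
```

play_rows(commands=[{"fingers": 1, "tx": 0.015, "ty": 0, "tz": 0, "ax": 0, "ay": 0, "az": 0}, {"fingers": 1, "tx": 0.035, "ty": 0, "tz": 0, "ax": 0, "ay": 0, "az": 0}, {"fingers": 1, "tx": 0.048, "ty": 0, "tz": 0, "ax": 0, "ay": 0, "az": 0}, {"fingers": 1, "tx": 0.056, "ty": 0, "tz": 0, "ax": 0, "ay": 0, "az": 0}, {"fingers": 1, "tx": 0.064, "ty": 0, "tz": 0, "ax": 0, "ay": 0, "az": 0}])

```text
time_s: 16.23
tcp_pos: [0.4611, -0.2098, 0.1854]
ee_rot: [[-0.0, 0.572, -0.82], [-0.0, -0.82, -0.572], [-1.0, 0.0, 0.0]]
wrist_force: [-0.0, 0.4, -0.2]
gripper_width: 0.183
```

play_rows(commands=[{"fingers": 1, "tx": 0.01, "ty": 0, "tz": 0, "ax": 0, "ay": 0, "az": 0}, {"fingers": 1, "tx": 0.02, "ty": 0, "tz": 0, "ax": 0, "ay": 0, "az": 0}, {"fingers": 1, "tx": 0.025, "ty": 0, "tz": 0, "ax": 0, "ay": 0, "az": 0}, {"fingers": 1, "tx": 0.03, "ty": 0, "tz": 0, "ax": 0, "ay": 0, "az": 0}, {"fingers": 1, "tx": 0.03, "ty": 0, "tz": 0, "ax": 0, "ay": 0, "az": 0}])

```text
time_s: 16.65
tcp_pos: [0.4607, -0.2097, 0.1626]
ee_rot: [[-0.001, 0.572, -0.821], [0.0, -0.821, -0.572], [-1.0, -0.001, 0.001]]
wrist_force: [-0.5, 0.8, -0.4]
gripper_width: 0.184
```

play_rows(commands=[{"fingers": 1, "tx": 0.015, "ty": 0, "tz": 0, "ax": 0, "ay": 0, "az": 0}, {"fingers": 1, "tx": 0.03, "ty": 0, "tz": 0, "ax": 0, "ay": 0, "az": 0}, {"fingers": 1, "tx": 0.045, "ty": 0, "tz": 0, "ax": 0, "ay": 0, "az": 0}, {"fingers": 1, "tx": 0.052, "ty": 0, "tz": 0, "ax": 0, "ay": 0, "az": 0}, {"fingers": 1, "tx": 0.052, "ty": 0, "tz": 0, "ax": 0, "ay": 0, "az": 0}])

```text
time_s: 17.07
tcp_pos: [0.4604, -0.2097, 0.1234]
ee_rot: [[-0.002, 0.572, -0.821], [0.0, -0.821, -0.572], [-1.0, -0.002, 0.002]]
wrist_force: [0.3, 1.1, -1.2]
gripper_width: 0.179
```

play_rows(commands=[{"fingers": 1, "tx": 0.002, "ty": 0, "tz": 0, "ax": 0, "ay": 0, "az": 0}, {"fingers": 1, "tx": 0.004, "ty": 0, "tz": 0, "ax": 0, "ay": 0, "az": 0}, {"fingers": 1, "tx": 0.004, "ty": 0, "tz": 0, "ax": 0, "ay": 0, "az": 0}, {"fingers": 1, "tx": 0.004, "ty": 0, "tz": 0, "ax": 0, "ay": 0, "az": 0}])

```text
time_s: 17.4
tcp_pos: [0.4613, -0.2098, 0.1218]
ee_rot: [[0.001, 0.572, -0.82], [-0.0, -0.82, -0.572], [-1.0, 0.001, -0.001]]
wrist_force: [0.2, -0.4, -0.7]
gripper_width: 0.181
```

play_rows(commands=[{"fingers": 1, "tx": 0.001, "ty": 0, "tz": 0, "ax": 0, "ay": 0, "az": 0}, {"fingers": 1, "tx": 0.002, "ty": 0, "tz": 0, "ax": 0, "ay": 0, "az": 0}, {"fingers": 1, "tx": 0.003, "ty": 0, "tz": 0, "ax": 0, "ay": 0, "az": 0}, {"fingers": 1, "tx": 0.003, "ty": 0, "tz": 0, "ax": 0, "ay": 0, "az": 0}, {"fingers": 1, "tx": 0.003, "ty": 0, "tz": 0, "ax": 0, "ay": 0, "az": 0}])

```text
time_s: 17.82
tcp_pos: [0.461, -0.2098, 0.119]
ee_rot: [[-0.0, 0.572, -0.82], [0.0, -0.82, -0.572], [-1.0, -0.0, 0.0]]
wrist_force: [-0.3, -0.4, 0.2]
gripper_width: 0.177
```

play_rows(commands=[{"fingers": 1, "tx": 0.001, "ty": 0, "tz": 0, "ax": 0, "ay": 0, "az": 0}, {"fingers": 1, "tx": 0.001, "ty": 0, "tz": 0, "ax": 0, "ay": 0, "az": 0}, {"fingers": 1, "tx": 0.001, "ty": 0, "tz": 0, "ax": 0, "ay": 0, "az": 0}])

```text
time_s: 18.07
tcp_pos: [0.4612, -0.2098, 0.1185]
ee_rot: [[0.0, 0.572, -0.82], [-0.0, -0.82, -0.572], [-1.0, 0.0, -0.0]]
wrist_force: [-0.6, 0.6, 0.6]
gripper_width: 0.181
```

play_rows(commands=[{"fingers": -0.2, "tx": 0, "ty": 0, "tz": 0, "ax": 0, "ay": 0, "az": 0}, {"fingers": -0.2, "tx": 0, "ty": 0, "tz": 0, "ax": 0, "ay": 0, "az": 0}, {"fingers": -0.2, "tx": 0, "ty": 0, "tz": 0, "ax": 0, "ay": 0, "az": 0}, {"fingers": -0.2, "tx": 0, "ty": 0, "tz": 0, "ax": 0, "ay": 0, "az": 0}, {"fingers": -0.2, "tx": 0, "ty": 0, "tz": 0, "ax": 0, "ay": 0, "az": 0}])

```text
time_s: 18.48
tcp_pos: [0.4611, -0.2098, 0.1183]
ee_rot: [[-0.0, 0.572, -0.82], [-0.0, -0.82, -0.572], [-1.0, 0.0, 0.0]]
wrist_force: [-0.4, 0.2, 0.9]
gripper_width: 0.472
```

play_rows(commands=[{"fingers": -0.2, "tx": 0, "ty": 0, "tz": 0, "ax": 0, "ay": 0, "az": 0}, {"fingers": -0.2, "tx": 0, "ty": 0, "tz": 0, "ax": 0, "ay": 0, "az": 0}, {"fingers": -0.2, "tx": -0.01, "ty": 0, "tz": 0, "ax": 0, "ay": 0, "az": 0}, {"fingers": -0.2, "tx": -0.03, "ty": 0, "tz": 0, "ax": 0, "ay": 0, "az": 0}, {"fingers": -0.2, "tx": -0.06, "ty": 0, "tz": 0, "ax": 0, "ay": 0, "az": 0}])

```text
time_s: 18.9
tcp_pos: [0.4598, -0.2095, 0.1626]
ee_rot: [[-0.004, 0.571, -0.821], [0.001, -0.821, -0.572], [-1.0, -0.003, 0.003]]
wrist_force: [0.4, 0.2, -0.1]
gripper_width: 0.595
```

play_rows(commands=[{"fingers": -0.2, "tx": -0.04, "ty": 0, "tz": 0, "ax": 0, "ay": 0, "az": 0}, {"fingers": -0.2, "tx": -0.08, "ty": 0, "tz": 0, "ax": 0, "ay": 0, "az": 0}, {"fingers": -0.2, "tx": -0.12, "ty": 0, "tz": 0, "ax": 0, "ay": 0, "az": 0}, {"fingers": -0.2, "tx": -0.16, "ty": 0, "tz": 0, "ax": 0, "ay": 0, "az": 0}, {"fingers": -0.2, "tx": -0.19, "ty": 0, "tz": 0, "ax": 0, "ay": 0, "az": 0}])

```text
time_s: 19.32
tcp_pos: [0.4614, -0.21, 0.3095]
ee_rot: [[0.004, 0.572, -0.82], [-0.001, -0.82, -0.572], [-1.0, 0.003, -0.003]]
wrist_force: [0.5, 0.4, -0.8]
gripper_width: 0.599
```

play_rows(commands=[{"fingers": -0.2, "tx": 0, "ty": 0, "tz": 0, "ax": 0, "ay": 0, "az": 0}, {"fingers": -0.2, "tx": 0, "ty": 0, "tz": 0, "ax": 0, "ay": 0, "az": 0}])

```text
time_s: 19.48
tcp_pos: [0.4614, -0.2098, 0.3078]
ee_rot: [[0.004, 0.572, -0.82], [-0.0, -0.82, -0.572], [-1.0, 0.003, -0.003]]
wrist_force: [-0.0, -0.1, -0.8]
gripper_width: 0.6
```

```bash
python3 - <<'E'
from station import r, viewer
from h import *
s=r.sense();w=viewer.capture("wrist");q=viewer.capture("side");t=viewer.capture("top")
print(s["time_s"],s["tcp_pos"].round(4),proj(q,[[.4607,-.2117,.135]]),proj(w,[[.4607,-.2117,.135]],s))
b=cv2.resize(q["image"][130:345,210:470,::-1],(520,430),interpolation=cv2.INTER_CUBIC)
c=cv2.resize(w["image"][120:240,250:408,::-1],(280,213),interpolation=cv2.INTER_CUBIC)
d=cv2.resize(t["image"][140:270,240:410,::-1],(280,217),interpolation=cv2.INTER_CUBIC)
cv2.imwrite("pics/fin.png",np.hstack([b,np.vstack([c,d])]))
E
```

```text
19.4833 [ 0.4614 -0.2098  0.3078] [[337.06959202 275.21935828]] [[321.633015   192.27631005]]
```

View pics/fin.png

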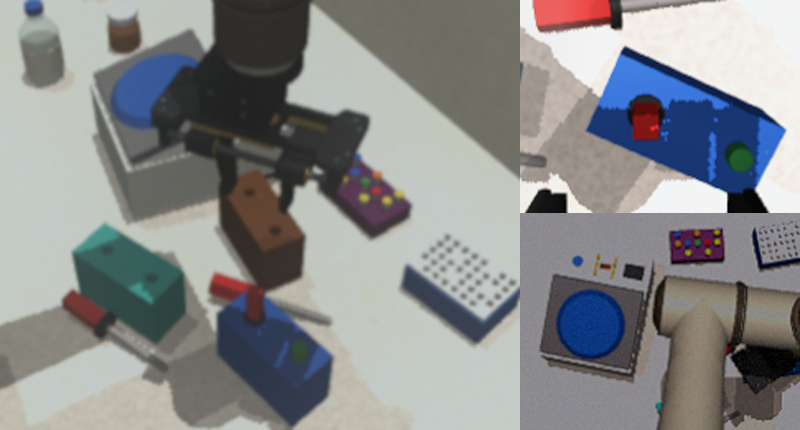

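The rod stands in its own hole, with its handle where it began: (254,305) in the crop, collar on the block. The lid is up, the other items are unmoved, and the gripper is clear. The two spare rods are lying on the bench. They have no base, only a bare tip, so I can't stand them up again reliably. Handing in.

```bash
python3 -c "
from station import job
print(job.finish_job())"
```

```text
the job is handed in; nothing more can be done
None
```

The main job is done, but one thing on the bench did not stay where it was: the two spare (look-alike) red rods beside the stand fell over. The job was handed in at about 20 s of the 59 s allowed.

**What I did**
- I took the red-handled rod out of the blue stand and lowered it into the slot. It met the latch tab about 31 mm below the slot's mouth.
- I pressed about 7–8 mm with at most about 10 N. I held it there until the side pictures stopped changing, with the lid up.
- I then drew the rod straight out, put it back in its own hole and released it.

**Last checks**
- **Rod:** it is upright in its hole. The gripper was at the same height on release as at the grasp (0.1183 m against 0.1185 m), and the handle is in its original place in the pictures.
- **Lid:** the side picture taken while I was still pressing shows it up. In the final pictures the arm partly hides it, but it looks up.
- **Other listed items:** those in view look unmoved. The well plate was outside the final crop, and I did not measure any of them.

**Failed check:** the spare rods stood upright in the first pictures. They were found lying down after I lifted the rod, and they fell some time between 3.2 s and 5.9 s. The wrist force read no more than about 2 N, and by my geometry the gripper body was clear of them. They may have toppled by themselves, since they stood on bare tips, but I can't rule out a light touch. I did not try to stand them up again.

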